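# Slide the bread board out through the serving gap

### The job

Serve this order: push the wooden board with its two buns along the counter and out through the gap in the low steel rail, so that it ends up standing squarely in the middle of the pick-up mat on the far side of the rail. Only push the board along the counter - do not lift or tip it - keep both buns on it without touching them, and leave the bowl, the tin, the stack of paper sleeves and the sugar dredger where they are.

Things in the scene. Friction and masses are not known exactly. Their poses are not given: they have to be found in the camera images.
- rail: Low rail of 14 mm steel bar, fixed, in two lengths: its x -200 to -69 mm and +69 to +260 mm. Origin: middle of the gap between them, on the counter (z 0). x along the rail, y through the gap, towards the mat. Gap 118 mm clear and open above, between round posts 20 mm thick at x -69 and +69 mm; posts 54 mm high. Yaw within 0.12 rad of the world axes, so the push goes roughly to world +y.
- mat (a point): Centre of the black ribbed rubber pick-up mat, 170 mm (x) by 230 mm (y), let flush into the counter: no edge to catch on. Fixed to the rail, with the rail's axes, at rail x 0, y +135 mm.
- board: Loose wooden board, 110 (x) by 170 (y) by 16 mm thick, upright edges, corners rounded 12 mm, white paper on top; 0.18 to 0.36 kg. Origin: centre of its underside. Starts flat on the counter on the rail's -y side, its y within 0.5 rad of the rail's y, centre 190 to 250 mm before the gap and up to 40 mm off the gap's middle line. It fits the gap lengthways only.
- bun_a: Loose round bun, 66 mm diameter, 36 mm high, flat underneath, 60 g, standing on the board some 38 mm from its centre towards the board's -y end; its top is 52 mm above the counter. Origin: centre of its underside. It rides along if the board is pushed smoothly.
- bun_b: Second bun, the same, standing about 38 mm from the board's centre towards the board's +y end. Origin: centre of its underside.
- bowl: White plastic mixing bowl, 150 mm diameter, 65 mm high, well behind the board on the working side. Origin: centre of its underside. To be left alone.
- tin: Round food tin, 68 mm diameter, 100 mm high, with a plain label, beyond the mat, far from the robot. Origin: centre of its underside. To be left alone.
- sleeves: Flat stack of paper sleeves, 110 x 170 x 22 mm, between the robot and the mat. Origin: centre of its underside. To be left alone.
- dredger: Steel sugar dredger, 62 mm diameter, 91 mm high, between the robot and the board. Origin: centre of its underside. To be left alone.
Things that resemble listed ones, but are neither listed nor needed, are in the scene too. Several things look just like the board: the one meant starts farthest to the robot's left. Leave any black look-alike of the bun_a alone.

How it is judged (in metres and radians):
On the way:
1. the board is in the gap between the two rail posts, flat on the counter (y of board in the frame of rail between -0.05 and 0.05 m and x of board in the frame of rail between -0.02 and 0.02 m and height (world z) of board below 0.008 m), for 0.1 s.
At the end, for the whole second after the job is handed in: The board lies flat and at rest on the pick-up mat, its centre within 30 mm of the mat's centre along and across, its length within 0.2 rad of the mat's length (so its back end is clear of the rail posts); both buns still stand upright on the board (x of board in the frame of mat between -0.03 and 0.03 m and y of board in the frame of mat between -0.03 and 0.03 m and angle between the y axis of board and the y axis of rail, either way round below 0.2 rad and height (world z) of board below 0.005 m and angle between board's own z axis and vertical below 0.05 rad and linear speed of board below 0.01 m/s and x of bun_a in the frame of board between -0.05 and 0.05 m and y of bun_a in the frame of board between -0.08 and 0.08 m and z of each of bun_a, bun_b in the frame of board above 0.012 m and angle between each of bun_a, bun_b's own z axis and vertical below 0.2 rad and x of bun_b in the frame of board between -0.05 and 0.05 m and y of bun_b in the frame of board between -0.08 and 0.08 m); the robot touches nothing.
It fails at once if the board is lifted or tipped (raised more than 10 mm or tilted more than 0.12 rad) (height (world z) of board above 0.01 m or angle between board's own z axis and vertical above 0.12 rad).
It fails at once if the robot touches a bun (contact force between any of the fingers, the arm and bun_a above 0.5 N or contact force between any of the fingers, the arm and bun_b above 0.5 N).
It fails at once if a bun comes off the board (z of any of bun_a, bun_b in the frame of board below 0.008 m or z of any of bun_a, bun_b in the frame of board above 0.03 m).
It fails at once if the bowl, tin, paper stack or dredger is moved more than 25 mm or tipped (distance of any of bowl, tin, sleeves, dredger from where it was at the start of the episode above 0.025 m or angle between any of bowl, tin, sleeves, dredger's own z axis and vertical above 0.25 rad).
It also fails if it takes over 72 s, if anything falls off the work surface, if the arm or the gripper's body presses on something with over 40 N, if the wrist force passes 120 N, or if a joint passes its speed limit or range.

### The arm

A 6-joint arm with a two-finger parallel gripper is mounted at the origin on the work surface. World frame = base frame: x ahead of the robot, y to its left, z up, the work surface at z = 0. Lengths are in mm, angles in rad, forces in N, time in s.
With the tool pointing down it reaches from about 275 to 1000 mm from the base axis. Payload 8.4 kg.
Tool frame: the origin (TCP) lies midway between the tips of the shut fingers; the grasp point (between the pads) lies behind it (hold_point_z is the z of the grasp point in the tool frame, in mm); z points along the fingers, y is the direction in which the jaws open and shut (so a half turn about z gives the same grasp; the last joint's range is limited). The gripper opens to 85 mm and grips with 20 to 120 N. Pads are 22 mm wide; open, the fingers measure 114 mm over their backs; the gripper's body (76 mm by 85 mm) begins 54 mm behind the grasp point. The pads swing forward as they close: fully open they stand 13 mm farther back than shut.
Start: joints at [-1.279, 0.353, 1.633, -0, 1.155, -0.002], TCP at [180.993, -598.222, 231.281] pointing down, gripper open.
Joint ranges: [-2.63, 2.63], [-0.92, 2.1], [0.06, 2.66], [-1.3, 4.44], [0, 2.69], [-3.02, 3.02]. Speed limits (rad/s): [2.22, 2.22, 2.79, 3.14, 3.14, 3.14].

### API

Orientations are given as a unit quaternion [w, x, y, z].
In Python, from workcell import * gives the robot as it stands.
- The arm moves only by the shell command python3 -m handwheel 'ROWS' [FORCE]. ROWS is JSON, a list of rows, each an object of numbers: "fingers": the closure, from 0 (fully open) to 1 (shut); "x", "y", "z": the shift along the world's x, y, z in m; "rx", "ry", "rz": the turn, a rotation vector about the world's x, y, z in rad. A call has exactly 8 rows; each row is the pose to reach, as a shift and turn from the pose commanded when the call began; what a row does not reach only later rows make up. A row lasts 1/10 s, in which the tool goes at most 50 mm and 8.59 degrees, less where a joint would pass 70% of its speed; a pose out of reach is approached as far as the arm can. A call with a gripper value outside its range is refused whole. The fingers move at their own pace and stop on an object; FORCE is the grip in N (left out, the last holds). Time passes only in rows, so rows that repeat a pose let the fingers close, or fill a call up. It gives the time, the measured TCP pose, the force and the opening at its end, in the units of the state.
- state(): the state, without advancing time (a new reading comes with each control period).
- camera(name): name is "scene" or "top"; returns (picture, depth): 480x640x3 uint8, red, green, blue; 480x640 float32, mm along the optical axis (not along the pixel's ray), 0 where there is no reading.
- camera_params(name): a dict with "fov_y" (degrees; the focal length in pixels is half the picture's height over the tangent of half this angle, whatever the lens; pixels are square), "cx", "cy" (the principal point, pixels), "distortion" ([k1, k2, p1, p2, k3] as OpenCV has them; the pictures are not rectified), "R" (3x3) and "t" (3): a world point X has camera coordinates R X + t. Camera axes: x right, y down, z forward; pixel columns grow to the right and rows downward; lengths in mm; the calibration is good to about 2 mm. A picture is of the moment at which its call begins. camera_params takes no time and is no camera call.
- finish_job(): hands the job in, once; it reports no verdict.
Trained networks look in the newest picture that a camera, given by its name, has taken for a name from the list of things; names that differ only in an ending like _2 or _b are one class to them, and where a whole thing is asked for, a point or a joint stands for the part that bears it (a point fixed in the world has none). Each returns a list of dicts, best first, with "score" (0 to 1); they miss things now and then, are a little off and sometimes report something else, mostly with a low value. They report only what shows in the picture. A call takes as long as a camera call. They do not tell look-alikes from the thing itself.
- recognise(name, camera): "point" ([row, column] in pixels, amid what is visible of it).
- regions_of(name, camera): "pixels" (480x640 bool, what is visible of it) and "point" ([row, column] in pixels, amid what is visible of it).
- pinpoint(name, camera): "point" ([row, column] in pixels: a listed point, or the origin of a listed thing).
The state is a dict: "time_s": time; "qpos": joint angles; "qvel": joint speeds; "joint_efforts": joint torques, N m; "ee_pos": TCP position; "orientation": TCP orientation; "ft_force": force on the tool from outside, world axes, zero at the start; "wrist_torque": the same for the moment, N m; "finger_gap": finger opening in mm.
Only numpy, scipy, OpenCV 4.12 (cv2) and the standard library are available. Lean on these libraries where they do the work, as an engineer would, in place of code of your own. Each camera call takes 0.05 s, during which the arm holds its last target.

## Working session

There is one attempt and no reset: what is moved stays moved. The work goes in short steps, Python scripts to look and compute and a shell command to move; the robot and the scene stay as the last step left them, time stands still between calls to the robot, and variables do not carry over. Pictures are saved under pics/ and viewed, and the job is handed in when it is done.

```bash
mkdir -p pics; ls; python3 - <<'E'
from workcell import *
import cv2
print(state())
for n in("scene","top"):
    p,d=camera(n); cv2.imwrite(f"pics/{n}0.png",p[:,:,::-1]); print(n,camera_params(n))
E
```

```text
pics
{'time_s': 0.0, 'qpos': array([-1.27944511e+00,  3.53635622e-01,  1.63413503e+00,  1.88563463e-05,
        1.15521236e+00, -2.37478293e-03]), 'qvel': array([ 2.16358839e-05,  1.86684431e-03,  2.86189350e-04,  6.25981221e-04,
       -1.10695623e-03,  2.45902495e-03]), 'joint_efforts': array([ 1.48252697e-03, -6.05236745e+01, -3.42061651e+01,  3.04226496e-04,
        9.41013219e-03, -1.98050736e-05]), 'ee_pos': array([ 180.83322829, -597.76616481,  230.56912819]), 'orientation': array([-6.89176124e-04,  9.89235318e-01,  1.46331820e-01, -9.15628158e-05]), 'ft_force': array([ 0.01131151,  0.16041444, -0.15469857]), 'wrist_torque': array([ 0.02342538, -0.00861519, -0.01592275]), 'finger_gap': 85.57317234161354}
scene {'fov_y': 44.12839665672586, 'cx': 316.9053984298992, 'cy': 239.12887515749603, 'distortion': array([0.01964176, 0.        , 0.        , 0.        , 0.        ]), 'R': array([[-0.77192351,  0.63568234, -0.00648438],
       [ 0.5346862 ,  0.64369666, -0.54750825],
       [-0.34386735, -0.4261016 , -0.83677516]]), 't': array([ 518.61378992, -176.88578265, 1504.6140109 ])}
top {'fov_y': 45.22481578294778, 'cx': 311.2774312280256, 'cy': 238.49443067771634, 'distortion': array([-0.07432853,  0.        ,  0.        ,  0.        ,  0.        ]), 'R': array([[-0.02217659, -0.99964367,  0.01485734],
       [-0.9918342 ,  0.02013162, -0.12593504],
       [ 0.12559106, -0.01752883, -0.99192723]]), 't': array([-151.3293801 ,  540.94831106, 1645.4442912 ])}
```

View pics/scene0.png

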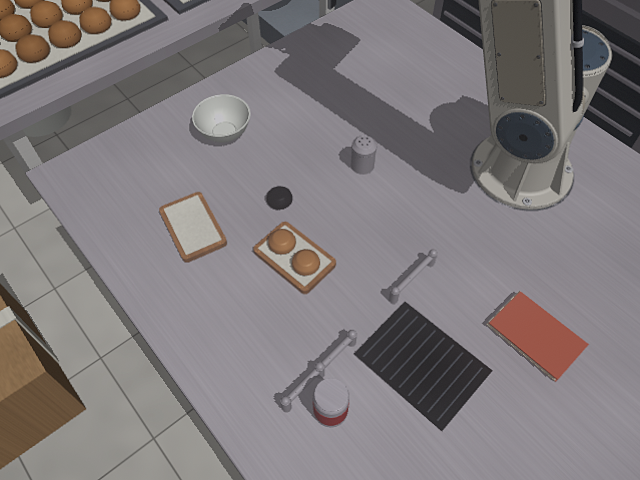

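View pics/top0.png

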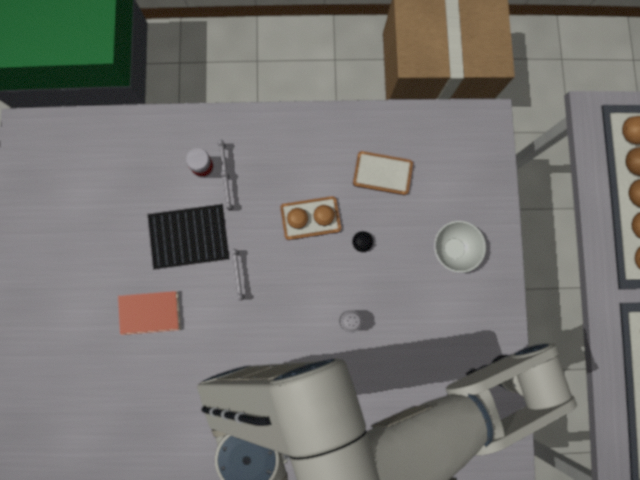

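The scene view shows the bun-laden board near px (row 257, col 294) and an empty look-alike at (226, 193). In the top view they are at (218, 310) and (172, 384). Image-left in the top view is world +y, so the board with the buns is the one farthest left. The black bun look-alike is at top (241, 363), just behind it. Next I'll measure.

```bash
cat > h.py <<'E'
from workcell import *
import numpy as np, cv2
def K(n):
    p=camera_params(n); f=240/np.tan(np.radians(p["fov_y"]/2))
    return np.array([[f,0,p["cx"]],[0,f,p["cy"]],[0,0,1]]),p["distortion"],p["R"],p["t"]
def onplane(n,rc,z):
    """(row,col) -> world xy on plane z"""
    k,d,R,t=K(n); rc=np.atleast_2d(np.asarray(rc,float))
    u=cv2.undistortPoints(rc[:,None,::-1].copy(),k,d)[:,0]
    r=np.c_[u,np.ones(len(u))]@R; C=-R.T@t
    s=(z-C[2])/r[:,2]; return (C+s[:,None]*r)[:,:2]
def proj(n,X):
    k,d,R,t=K(n); q,_=cv2.projectPoints(np.atleast_2d(np.asarray(X,float)),cv2.Rodrigues(R)[0],t,k,d); return q[:,0,::-1]
def rot(a): return np.array([[np.cos(a),-np.sin(a)],[np.sin(a),np.cos(a)]])
def rect(n,mask,z):
    """min-area rect of mask contour on plane z: centre, (len,width), yaw of long axis relative to +y"""
    c=max(cv2.findContours(mask.astype(np.uint8),cv2.RETR_EXTERNAL,cv2.CHAIN_APPROX_NONE)[0],key=cv2.contourArea)[:,0,::-1]
    w=onplane(n,c,z).astype(np.float32); (cx,cy),(a,b),_=r=cv2.minAreaRect(w); bx=cv2.boxPoints(r)
    e=[bx[1]-bx[0],bx[2]-bx[1]]; e=max(e,key=np.linalg.norm); e=e*np.sign(e[1])
    return np.array([cx,cy]),(max(a,b),min(a,b)),float(np.arctan2(-e[0],e[1]))
E
python3 - <<'E'
from h import *
for n in("top","scene"):
    camera(n)
    for o,z in(("board",16),("bun_a",20),("rail",14),("bowl",65),("tin",50),("sleeves",22),("dredger",45)):
        for r in regions_of(o,n):
            if r["score"]<.2: continue
            c,s,y=rect(n,r["pixels"],z); print(n,o,round(r["score"],2),np.round(r["point"]),np.round(c),np.round(s),round(y,3))
    for r in pinpoint("mat",n)[:2]+pinpoint("rail",n)[:2]: print(n,"pp",r["score"],r["point"],onplane(n,r["point"],0))
    p,_=camera(n); 
    m=(p.max(2)<60).astype(np.uint8); m=cv2.morphologyEx(m,cv2.MORPH_CLOSE,np.ones((7,7)))
    nl,lab,st,ce=cv2.connectedComponentsWithStats(m)
    for i in range(1,nl):
        if st[i,4]>300: c,s,y=rect(n,lab==i,0); print(n,"dark",np.round(ce[i][::-1]),np.round(c),np.round(s),round(y,3))
    o=cv2.resize(p[150:300,130:430] if n=="top" else p[180:450,150:510],None,fx=2,fy=2,interpolation=cv2.INTER_CUBIC); cv2.imwrite(f"pics/{n}_crop.png",o[:,:,::-1])
print(state()["time_s"])
E
```

```text
top board 0.68 [223. 310.] [ 602. -162.] [169. 115.] 0.135
top bun_a 0.9 [239. 363.] [ 528. -314.] [63. 57.] 0.441
top bun_a 0.74 [218. 296.] [ 602. -124.] [62. 60.] -0.02
top bun_a 0.67 [215. 324.] [ 609. -199.] [60. 59.] 1.551
top rail 0.7 [236. 191.] [594. 195.] [487. 261.] -1.457
top bowl 0.83 [248. 457.] [ 503. -589.] [148. 147.] -0.821
top tin 0.73 [163. 199.] [769. 162.] [97. 71.] -0.808
top tin 0.33 [216. 295.] [ 597. -124.] [61. 59.] -0.02
top sleeves 0.61 [312. 149.] [332. 315.] [181. 117.] 0.072
top sleeves 0.46 [234. 194.] [651. 197.] [360. 256.] -1.448
top dredger 0.82 [322. 351.] [ 297. -269.] [66. 62.] -0.024
top pp 0.71 [236.7, 189.9] [[554.81695148 198.1934176 ]]
top pp 0.56 [229.4, 232.2] [[574.2106314   71.83747329]]
top dark [ 58. 129.] [1149.  191.] [1238.  350.] -0.0
top dark [ 10. 575.] [ 1277. -1042.] [443.  34.] 0.001
top dark [ 88. 418.] [1006. -508.] [176.  62.] -0.007
top dark [ 88. 480.] [1008. -707.] [189.  63.] -0.005
top dark [236. 188.] [557. 204.] [225. 165.] 0.116
top dark [241. 363.] [ 531. -317.] [59. 58.] -0.814
top dark [402. 628.] [   62. -1098
[... 775 characters left out ...]
.694
scene sleeves 0.83 [337. 539.] [341. 316.] [171. 118.] 0.066
scene dredger 0.62 [154. 364.] [ 304. -266.] [126.  60.] -0.742
scene dredger 0.38 [241. 283.] [ 617. -192.] [70. 63.] -0.277
scene pp 0.61 [360.4, 425.8] [[550.62137468 207.24233508]]
scene pp 0.78 [322.0, 371.9] [[577.77662742  71.99333124]]
scene pp 0.49 [361.8, 422.4] [[558.2013488  204.93326679]]
scene dark [ 18. 463.] [-311. -501.] [230. 122.] -0.778
scene dark [ 79. 610.] [-483.  -92.] [604. 189.] -0.916
scene dark [136. 523.] [-94. -72.] [154. 149.] -1.123
scene dark [198. 279.] [ 528. -322.] [68. 59.] -0.643
scene dark [342.  37.] [1153. -343.] [371.  29.] 0.023
scene dark [365. 423.] [559. 204.] [229. 169.] 0.113
1.2
```

```bash
python3 - <<'E'
from workcell import *
import workcell
print([x for x in dir(workcell) if not x.startswith('_')])
try: print(hold_point_z)
except Exception as e: print(e)
E
```

```text
['PlanningError', 'camera', 'camera_params', 'finish_job', 'hold_point_z', 'pinpoint', 'recognise', 'regions_of', 'state']
-18.700000000000003
```

View pics/top_crop.png

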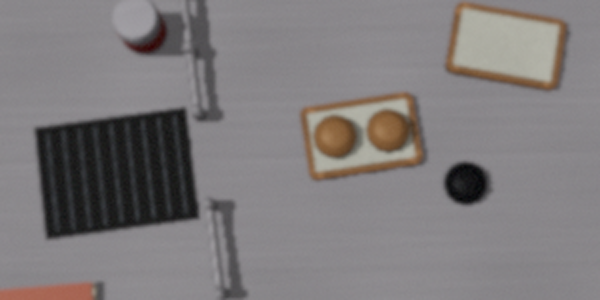

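View pics/scene_crop.png

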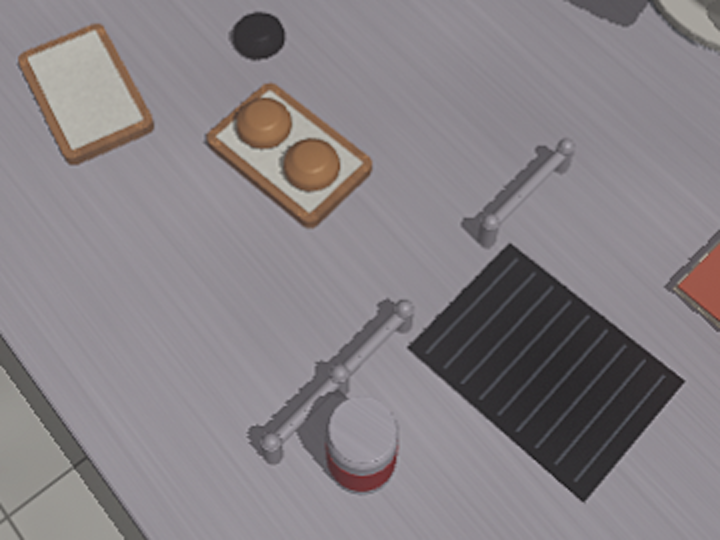

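Candidates for the board:
- the board with buns, top (218, 310) / scene (257, 294), world about (602, -162)
- the empty look-alike, top (172, 384) / scene (226, 193), world about (742, -377)

The crops confirm that the one with the buns is farther to +y, so I take that one. The black bun at top (241, 363) stays out of it. I'll refine the pose next.

```bash
cat >> h.py <<'E'
MAT=np.array([558.,204.]); YAW=0.115; RAIL=MAT-135*np.array([-np.sin(YAW),np.cos(YAW)])
def torail(xy): return (np.asarray(xy)-RAIL)@rot(YAW)
def boardfit(n,save=None,near=None):
    """fit board outline (brown/white pixels, at z 8..16) by silhouette IoU"""
    from scipy.optimize import minimize
    p,_=camera(n); hsv=cv2.cvtColor(p,cv2.COLOR_RGB2HSV); 
    h,s,v=[hsv[...,i].astype(int) for i in range(3)]
    r,g,b=[p[...,i].astype(int) for i in range(3)]
    m=((r-b)>14)&(v>70)
    m=cv2.morphologyEx(m.astype(np.uint8),cv2.MORPH_OPEN,np.ones((3,3)))
    m=cv2.morphologyEx(m,cv2.MORPH_CLOSE,np.ones((5,5)))
    nl,lab,st,ce=cv2.connectedComponentsWithStats(m)
    pr=proj(n,[*near,10])[0]
    i=min([i for i in range(1,nl) if st[i,4]>300],key=lambda i:np.hypot(*(ce[i][::-1]-pr)))
    M=(lab==i)
    th=np.linspace(0,np.pi/2,6)
    cor=[]
    for q,(sx,sy) in enumerate([(1,1),(-1,1),(-1,-1),(1,-1)]):
        cor+= [[sx*43+12*np.cos(t+q*np.pi/2),sy*73+12*np.sin(t+q*np.pi/2)] for t in th]
    cor=np.array(cor)
    bu=np.array([[0,s2*38.,0] for s2 in(1,-1)])
    S=8
    def sil(a):
        R=rot(a[2]); out=np.zeros(M.shape,np.uint8)
        w=cor@R.T+a[:2]
        pts=np.r_[proj(n,np.c_[w,np.zeros(len(w))]),proj(n,np.c_[w,np.full(len(w),16)])]
        hu=cv2.convexHull(pts[:,::-1].astype(np.float32))
        cv2.fillPoly(out,[np.round(hu*256).astype(np.int32)],255,cv2.LINE_AA,8); return out/255.
    from scipy.ndimage import gaussian_filter
    Mf=gaussian_filter(M.astype(float),1)
    cost=lambda a:((gaussian_filter(sil(a),1)-Mf)**2).sum()
    best=None
    for y0 in(-.3,0,.12,.3):
        s0=minimize(cost,[*near,y0],method="Nelder-Mead",options=dict(initial_simplex=[[near[0],near[1],y0],[near[0]+15,near[1],y0],[near[0],near[1]+15,y0],[near[0],near[1],y0+.1]],xatol=.05,fatol=.05))
        if best is None or s0.fun<best.fun: best=s0
    a=best.x
    if save:
        o=p.copy(); cs,_=cv2.findContours((sil(a)>.5).astype(np.uint8),cv2.RETR_EXTERNAL,cv2.CHAIN_APPROX_NONE); cv2.drawContours(o,cs,-1,(0,255,0),1)
        cv2.imwrite(save,cv2.resize(o,(800,600))[:,:,::-1])
    return a,best.fun,M.sum(),sil(a).sum()
E
python3 - <<'E'
from h import *
print(RAIL)
for n in("top","scene"):
    a,f,ms,ss=boardfit(n,f"pics/fit1_{n}.png",(604,-162)); print(n,np.round(a,3),f,ms,ss,torail(a[:2]),a[2]-YAW)
E
```

```text
[573.49080293  69.89170412]
top [ 6.04230e+02 -1.61434e+02  1.27000e-01] 181.83073185458866 1954 2194.458823529412 [   3.99185255 -233.32509836] 0.011627665847642285
scene [ 6.05347e+02 -1.62601e+02  1.46000e-01] 600.3654073963518 2596 3407.3098039215683 [   4.96845984 -234.6121547 ] 0.030634259052222654
```

```bash
python3 - <<'E'
import cv2,numpy as np
a=cv2.imread("pics/fit1_top.png")[200:380,150:560];b=cv2.imread("pics/fit1_scene.png")[230:410,270:680]
cv2.imwrite("pics/fit1.png",np.vstack([cv2.resize(a,None,fx=1.6,fy=1.6),cv2.resize(b,None,fx=1.6,fy=1.6)]))
E
```

```text
(no output)
```

View pics/fit1.png

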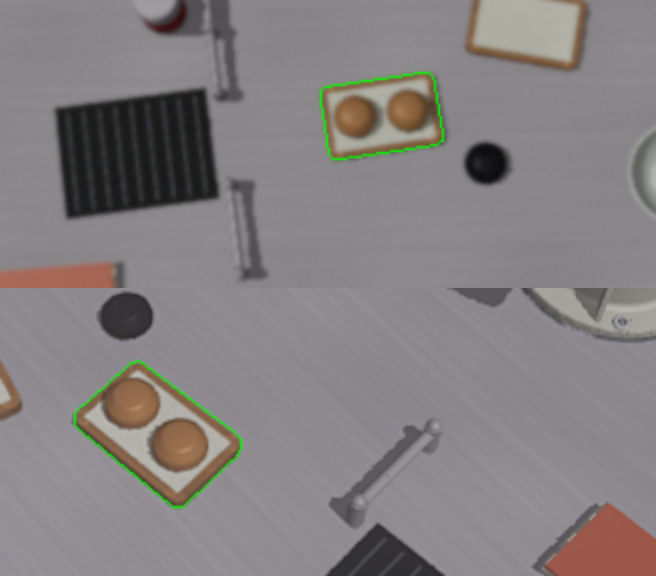

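The overlay matches. The board is at (605, -162) with yaw about 0.135, roughly 4 mm and 0.02 rad off the rail line, so this is close to a straight push. I'll move in behind it with the fingers partly open as a two-point pusher.

```bash
python3 -m handwheel '[{"x":0.02,"y":0.015,"z":0,"rz":0.06,"fingers":0.35},{"x":0.05,"y":0.036,"z":0,"rz":0.16,"fingers":0.35},{"x":0.08,"y":0.058,"z":0,"rz":0.26,"fingers":0.35},{"x":0.11,"y":0.08,"z":0,"rz":0.36,"fingers":0.35},{"x":0.14,"y":0.102,"z":0,"rz":0.46,"fingers":0.35},{"x":0.17,"y":0.124,"z":0,"rz":0.55,"fingers":0.35},{"x":0.2,"y":0.146,"z":0,"rz":0.64,"fingers":0.35},{"x":0.22,"y":0.161,"z":0,"rz":0.7,"fingers":0.35}]' 40
python3 -m handwheel '[{"x":0.02,"y":0.015,"z":0,"rz":0.06,"fingers":0.35},{"x":0.05,"y":0.036,"z":0,"rz":0.16,"fingers":0.35},{"x":0.08,"y":0.058,"z":0,"rz":0.26,"fingers":0.35},{"x":0.11,"y":0.08,"z":0,"rz":0.36,"fingers":0.35},{"x":0.14,"y":0.102,"z":-0.02,"rz":0.46,"fingers":0.35},{"x":0.17,"y":0.124,"z":-0.05,"rz":0.55,"fingers":0.35},{"x":0.2,"y":0.146,"z":-0.08,"rz":0.64,"fingers":0.35},{"x":0.22,"y":0.161,"z":-0.11,"rz":0.71,"fingers":0.35}]'
python3 - <<'E'
from h import *
s=state();print(s['time_s'],s['ee_pos'],s['orientation'],s['ft_force'],s['finger_gap'],s['qpos'])
for n in("top","scene"):
    p,_=camera(n); cv2.imwrite(f"pics/m1_{n}.png",p[:,:,::-1])
for rc in([291,395],[334,352.5]): print(onplane("scene",rc,50),torail(onplane("scene",rc,50)))
E
```

```text
1.3 [ 180.99441185 -598.20714958  231.27936989] [-2.79895960e-05  9.89231420e-01  1.46359823e-01  9.61014988e-06] [-0.15437518 -0.12568133  0.36308218] 85.20970175380411 [-1.27940615e+00  3.53004244e-01  1.63339754e+00  2.96001757e-05
  1.15524350e+00 -2.39669104e-03]
[[509.92056398  65.11266143]] [[-63.69872314   2.54699832]]
[[644.85953602  81.74132093]] [[72.25703149  3.58202176]]validation failed for argument at $[0]...
validation failed for argument at $[0]...
```

The call was refused, probably because every row needs all the keys. I'll give them all.

```bash
python3 -m handwheel '[{"fingers":0.35,"x":0.02,"y":0.015,"z":0,"rx":0,"ry":0,"rz":0.06},{"fingers":0.35,"x":0.05,"y":0.036,"z":0,"rx":0,"ry":0,"rz":0.16},{"fingers":0.35,"x":0.08,"y":0.058,"z":0,"rx":0,"ry":0,"rz":0.26},{"fingers":0.35,"x":0.11,"y":0.08,"z":0,"rx":0,"ry":0,"rz":0.36},{"fingers":0.35,"x":0.14,"y":0.102,"z":0,"rx":0,"ry":0,"rz":0.46},{"fingers":0.35,"x":0.17,"y":0.124,"z":0,"rx":0,"ry":0,"rz":0.55},{"fingers":0.35,"x":0.2,"y":0.146,"z":0,"rx":0,"ry":0,"rz":0.64},{"fingers":0.35,"x":0.22,"y":0.161,"z":0,"rx":0,"ry":0,"rz":0.7}]' 40
```

```text
time_s: 2.2
ee_pos: [402.8, -435.7, 231.4]
orientation: [0.0, 0.878, 0.479, 0.0]
ft_force: [-0.2, 0.4, -0.4]
finger_gap: 55.2
```

```bash
python3 -m handwheel '[{"fingers":0.35,"x":0.02,"y":0.015,"z":0,"rx":0,"ry":0,"rz":0.06},{"fingers":0.35,"x":0.05,"y":0.036,"z":0,"rx":0,"ry":0,"rz":0.16},{"fingers":0.35,"x":0.08,"y":0.058,"z":0,"rx":0,"ry":0,"rz":0.26},{"fingers":0.35,"x":0.11,"y":0.08,"z":0,"rx":0,"ry":0,"rz":0.36},{"fingers":0.35,"x":0.14,"y":0.102,"z":-0.02,"rx":0,"ry":0,"rz":0.46},{"fingers":0.35,"x":0.17,"y":0.124,"z":-0.05,"rx":0,"ry":0,"rz":0.55},{"fingers":0.35,"x":0.2,"y":0.146,"z":-0.08,"rx":0,"ry":0,"rz":0.64},{"fingers":0.35,"x":0.22,"y":0.161,"z":-0.11,"rx":0,"ry":0,"rz":0.71}]'
python3 - <<'E'
from h import *
s=state();print(s['time_s'],s['ee_pos'],s['orientation'],s['ft_force'],s['finger_gap'],s['qpos'])
for n in("top","scene"):
    p,_=camera(n); cv2.imwrite(f"pics/m2_{n}.png",p[:,:,::-1])
E
```

```text
time_s: 3.0
ee_pos: [623.0, -274.6, 120.4]
orientation: [0.0, 0.657, 0.754, 0.0]
ft_force: [0.7, -0.3, 0.1]
finger_gap: 55.4
3.0 [ 623.00194207 -274.60435348  120.35626611] [4.98448040e-04 6.56827147e-01 7.54040938e-01 3.38925707e-04] [ 0.65825314 -0.26789287  0.13686183] 55.44082207264689 [-4.17538274e-01  5.47692932e-01  1.59298796e+00  4.20817134e-04
  9.99759443e-01 -5.55355113e-01]
```

View pics/m2_scene.png

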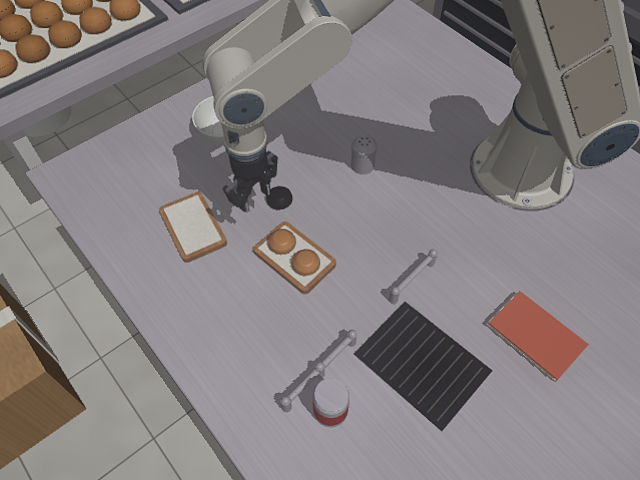

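View pics/m2_top.png

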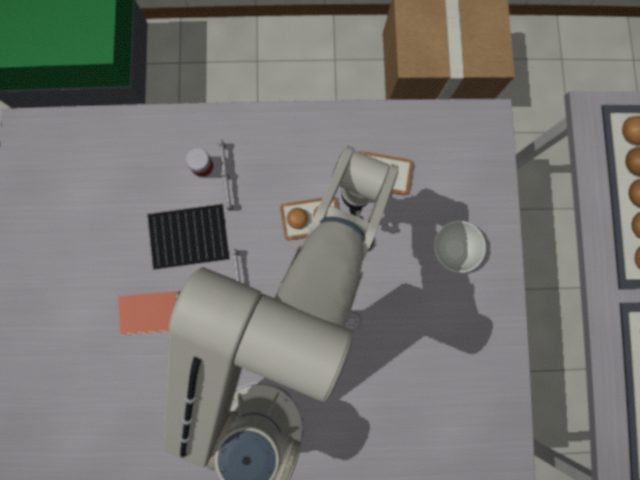

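```bash
python3 -m handwheel '[{"fingers":0.35,"x":0,"y":0,"z":-0.01,"rx":0,"ry":0,"rz":0},{"fingers":0.35,"x":-0.001,"y":0,"z":-0.025,"rx":0,"ry":0,"rz":0},{"fingers":0.35,"x":-0.002,"y":0,"z":-0.045,"rx":0,"ry":0,"rz":0},{"fingers":0.35,"x":-0.002,"y":0,"z":-0.065,"rx":0,"ry":0,"rz":0},{"fingers":0.35,"x":-0.002,"y":0,"z":-0.085,"rx":0,"ry":0,"rz":0},{"fingers":0.35,"x":-0.002,"y":0,"z":-0.1,"rx":0,"ry":0,"rz":0},{"fingers":0.35,"x":-0.002,"y":0,"z":-0.108,"rx":0,"ry":0,"rz":0},{"fingers":0.35,"x":-0.002,"y":0,"z":-0.11,"rx":0,"ry":0,"rz":0}]'
python3 -m handwheel '[{"fingers":0.35,"x":0,"y":0,"z":-0.001,"rx":0,"ry":0,"rz":0},{"fingers":0.35,"x":0,"y":0,"z":-0.002,"rx":0,"ry":0,"rz":0},{"fingers":0.35,"x":0,"y":0,"z":-0.003,"rx":0,"ry":0,"rz":0},{"fingers":0.35,"x":0,"y":0,"z":-0.004,"rx":0,"ry":0,"rz":0},{"fingers":0.35,"x":0,"y":0,"z":-0.005,"rx":0,"ry":0,"rz":0},{"fingers":0.35,"x":0,"y":0,"z":-0.006,"rx":0,"ry":0,"rz":0},{"fingers":0.35,"x":0,"y":0,"z":-0.006,"rx":0,"ry":0,"rz":0},{"fingers":0.35,"x":0,"y":0,"z":-0.006,"rx":0,"ry":0,"rz":0}]'
python3 - <<'E'
from h import *
s=state();print(s['time_s'],s['ee_pos'],s['orientation'],s['ft_force'])
p,_=camera("scene"); cv2.imwrite("pics/m3.png",cv2.resize(p[130:330,180:420],None,fx=3,fy=3,interpolation=cv2.INTER_CUBIC)[:,:,::-1])
E
```

```text
time_s: 3.9
ee_pos: [618.3, -276.6, 10.6]
orientation: [-0.0, 0.659, 0.752, -0.0]
ft_force: [0.6, 0.7, 0.4]
finger_gap: 55.4
time_s: 4.7
ee_pos: [619.0, -276.2, 5.2]
orientation: [-0.0, 0.659, 0.753, -0.0]
ft_force: [0.3, 0.8, 0.4]
finger_gap: 55.8
4.7 [ 618.99864365 -276.18432183    5.2469815 ] [-2.44739956e-05  6.58531042e-01  7.52553564e-01 -9.51624885e-06] [0.3129262  0.75730366 0.40459269]
```

View pics/m3.png

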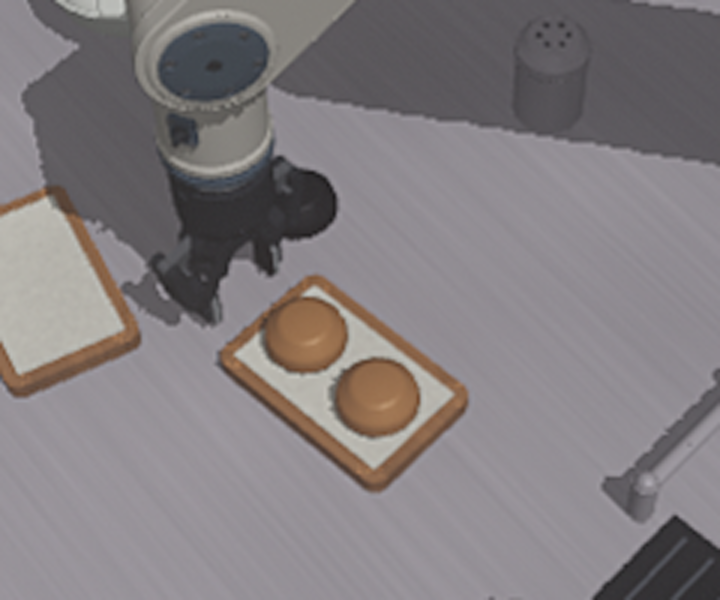

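```bash
python3 -m handwheel '[{"fingers":0.35,"x":0,"y":0,"z":-0.001,"rx":0,"ry":0,"rz":0},{"fingers":0.35,"x":0,"y":0,"z":-0.002,"rx":0,"ry":0,"rz":0},{"fingers":0.35,"x":0,"y":0,"z":-0.003,"rx":0,"ry":0,"rz":0},{"fingers":0.35,"x":0,"y":0,"z":-0.004,"rx":0,"ry":0,"rz":0},{"fingers":0.35,"x":0,"y":0,"z":-0.005,"rx":0,"ry":0,"rz":0},{"fingers":0.35,"x":0,"y":0,"z":-0.005,"rx":0,"ry":0,"rz":0},{"fingers":0.35,"x":0,"y":0,"z":-0.005,"rx":0,"ry":0,"rz":0},{"fingers":0.35,"x":0,"y":0,"z":-0.005,"rx":0,"ry":0,"rz":0}]'
```

```text
time_s: 5.55
ee_pos: [619.1, -276.2, 0.3]
orientation: [0.0, 0.659, 0.753, 0.0]
ft_force: [0.2, 0.3, 0.5]
finger_gap: 55.4
```

```bash
python3 -m handwheel '[{"fingers":0.35,"x":0,"y":0.003,"z":0,"rx":0,"ry":0,"rz":0},{"fingers":0.35,"x":-0.001,"y":0.008,"z":0,"rx":0,"ry":0,"rz":0},{"fingers":0.35,"x":-0.002,"y":0.013,"z":0,"rx":0,"ry":0,"rz":0},{"fingers":0.35,"x":-0.002,"y":0.016,"z":0,"rx":0,"ry":0,"rz":0},{"fingers":0.35,"x":-0.002,"y":0.018,"z":0,"rx":0,"ry":0,"rz":0},{"fingers":0.35,"x":-0.002,"y":0.02,"z":0,"rx":0,"ry":0,"rz":0},{"fingers":0.35,"x":-0.003,"y":0.022,"z":0,"rx":0,"ry":0,"rz":0},{"fingers":0.35,"x":-0.003,"y":0.024,"z":0,"rx":0,"ry":0,"rz":0}]'
python3 -m handwheel '[{"fingers":0.35,"x":-0.0002,"y":0.002,"z":0,"rx":0,"ry":0,"rz":0},{"fingers":0.35,"x":-0.0006,"y":0.005,"z":0,"rx":0,"ry":0,"rz":0},{"fingers":0.35,"x":-0.001,"y":0.008,"z":0,"rx":0,"ry":0,"rz":0},{"fingers":0.35,"x":-0.0014,"y":0.012,"z":0,"rx":0,"ry":0,"rz":0},{"fingers":0.35,"x":-0.002,"y":0.016,"z":0,"rx":0,"ry":0,"rz":0},{"fingers":0.35,"x":-0.0023,"y":0.019,"z":0,"rx":0,"ry":0,"rz":0},{"fingers":0.35,"x":-0.0026,"y":0.021,"z":0,"rx":0,"ry":0,"rz":0},{"fingers":0.35,"x":-0.0027,"y":0.022,"z":0,"rx":0,"ry":0,"rz":0}]'
python3 - <<'E'
from h import *
a,f,ms,ss=boardfit("scene","pics/m4.png",(601,-130)); print(np.round(a,3),f,ms,ss,torail(a[:2]),a[2]-YAW)
E
```

```text
time_s: 6.35
ee_pos: [616.0, -252.4, 0.4]
orientation: [0.0, 0.659, 0.753, -0.0]
ft_force: [-0.1, -3.0, 0.0]
finger_gap: 55.3
time_s: 7.15
ee_pos: [613.4, -230.0, 0.4]
orientation: [0.0, 0.658, 0.753, -0.0]
ft_force: [0.2, -1.6, 0.5]
finger_gap: 55.4
[ 6.02422e+02 -1.36188e+02  1.21000e-01] 596.8318280275622 2673 3472.0549019607843 [   5.09269725 -208.03853829] 0.006257529537087872
```

View pics/m4.png

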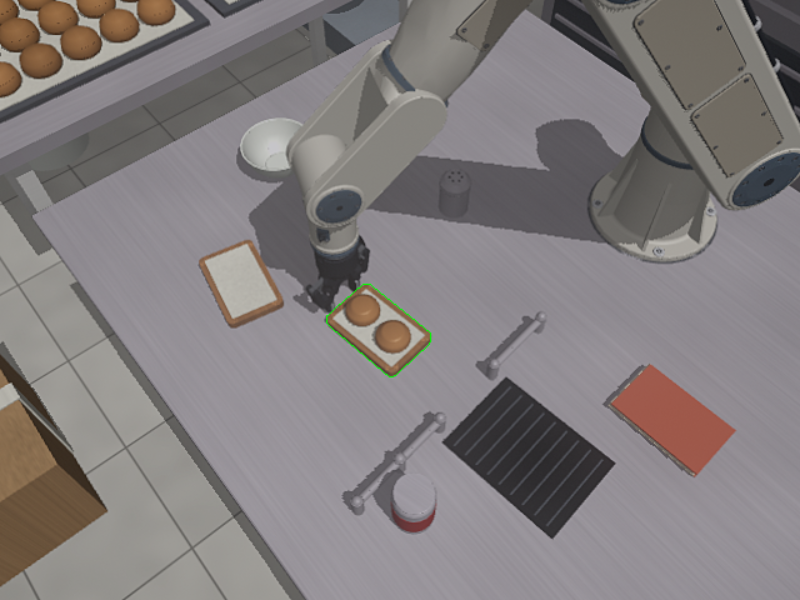

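```bash
python3 - <<'E'
from h import *
for z in(27,50): print(z,torail(onplane("top",[[207.5,231.5],[251.5,236]],z)), torail(onplane("scene",[[291,395],[334,352.5]],z)))
for n in("top","scene"):
    p=cv2.imread(f"pics/{n}0.png")
    c=(p[190:270,200:270],p[270:360,330:420])[n!="top"]
    cv2.imwrite(f"pics/post_{n}.png",cv2.resize(c,None,fx=6,fy=6,interpolation=cv2.INTER_CUBIC))
    X=np.c_[np.array([[-69,0],[69,0],[-69,0],[69,0]])@rot(YAW).T+RAIL,[0,0,54,54]]; print(n,proj(n,X))
    m=(p.max(2)<75).astype(np.uint8); m=cv2.morphologyEx(m,cv2.MORPH_CLOSE,np.ones((7,7)))
    nl,lab,st,ce=cv2.connectedComponentsWithStats(m); t=proj(n,[*MAT,0])[0]
    i=min(range(1,nl),key=lambda i:np.hypot(*(ce[i][::-1]-t))); print(rect(n,lab==i,0))
E
```

```text
27 [[ 61.75546505  -6.64541208]
 [-69.58313744  -4.13361289]] [[-74.8403492   -3.64180678]
 [ 63.91851611  -2.58544342]]
50 [[ 57.21992033  -8.9362796 ]
 [-72.31580115  -6.4589598 ]] [[-63.69872314   2.54699832]
 [ 72.25703149   3.58202176]]
top [[252.43523139 235.6375748 ]
 [207.05075868 230.1151098 ]
 [250.52020486 233.47237029]
 [203.70683929 227.80119674]]
(array([558.62121582, 189.0110321 ]), (257.44354248046875, 166.06167602539062), 0.11625582724809647)
scene [[299.52362036 393.30075471]
 [341.68711283 351.2390238 ]
 [287.7803516  395.87316088]
 [330.98975344 352.34989077]]
(array([559.03790283, 203.67575073]), (229.20631408691406, 169.3468017578125), 0.11592000722885132)
```

View pics/post_top.png

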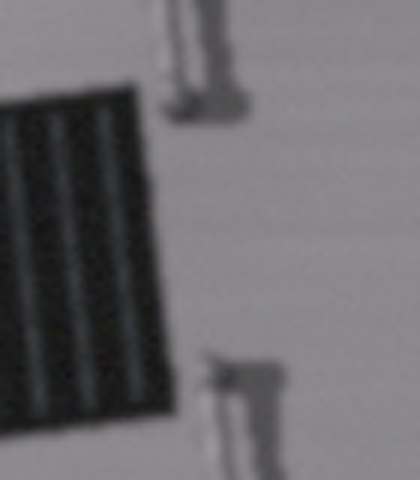

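View pics/post_scene.png

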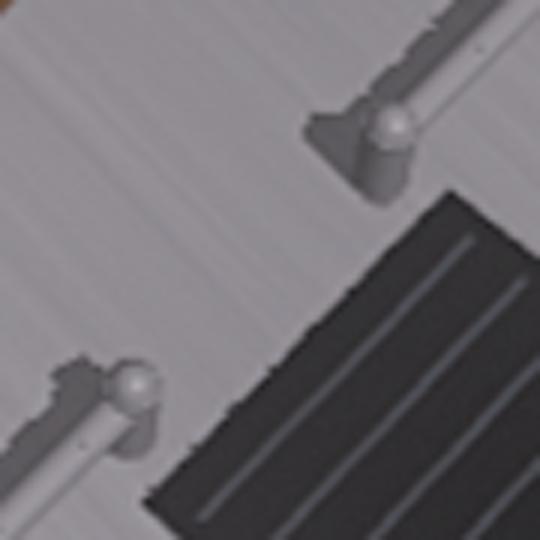

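The board sits about 3.5 mm to +x of the gap line and is almost parallel to it. I'll push on with a slight lateral drift.

```bash
sed -i 's/^MAT=.*; YAW/MAT=np.array([559.,203.7]); YAW/; s/YAW=0.115;/YAW=0.116;/' h.py; python3 -m handwheel '[{"fingers":0.35,"x":-0.0005,"y":0.003,"z":0,"rx":0,"ry":0,"rz":0},{"fingers":0.35,"x":-0.0014,"y":0.009,"z":0,"rx":0,"ry":0,"rz":-0.002},{"fingers":0.35,"x":-0.0028,"y":0.018,"z":0,"rx":0,"ry":0,"rz":-0.004},{"fingers":0.35,"x":-0.0046,"y":0.03,"z":0,"rx":0,"ry":0,"rz":-0.006},{"fingers":0.35,"x":-0.0065,"y":0.042,"z":0,"rx":0,"ry":0,"rz":-0.008},{"fingers":0.35,"x":-0.0079,"y":0.051,"z":0,"rx":0,"ry":0,"rz":-0.01},{"fingers":0.35,"x":-0.0088,"y":0.057,"z":0,"rx":0,"ry":0,"rz":-0.01},{"fingers":0.35,"x":-0.0092,"y":0.06,"z":0,"rx":0,"ry":0,"rz":-0.01}]'
python3 - <<'E'
from h import *
s=state(); q=s['orientation']; print(s['ee_pos'],torail(s['ee_pos'][:2]),2*np.arctan2(q[2],q[1])-np.pi/2-YAW)
for n in("scene","top"):
    a,f,ms,ss=boardfit(n,f"pics/m5_{n}.png",(595,-77)); print(np.round(a,3),f,ms,ss,torail(a[:2]),a[2]-YAW)
E
```

```text
time_s: 8.0
ee_pos: [603.9, -169.3, 0.3]
orientation: [-0.0, 0.662, 0.749, -0.0]
ft_force: [0.2, -2.1, 0.6]
finger_gap: 55.3
[ 6.03918248e+02 -1.69294160e+02  2.80925089e-01] [   1.44602298 -240.68630675] 0.007806205911345385
[ 5.93748e+02 -7.51470e+01  1.23000e-01] 648.0947538586979 2775 3642.9803921568628 [   2.24035289 -145.99489881] 0.007436860579407026
[ 5.94086e+02 -5.94240e+01  1.70000e-01] 1231.2981442908256 823 2217.262745098039 [   4.39587353 -130.41684438] 0.053595415424682005
```

View pics/m5_scene.png

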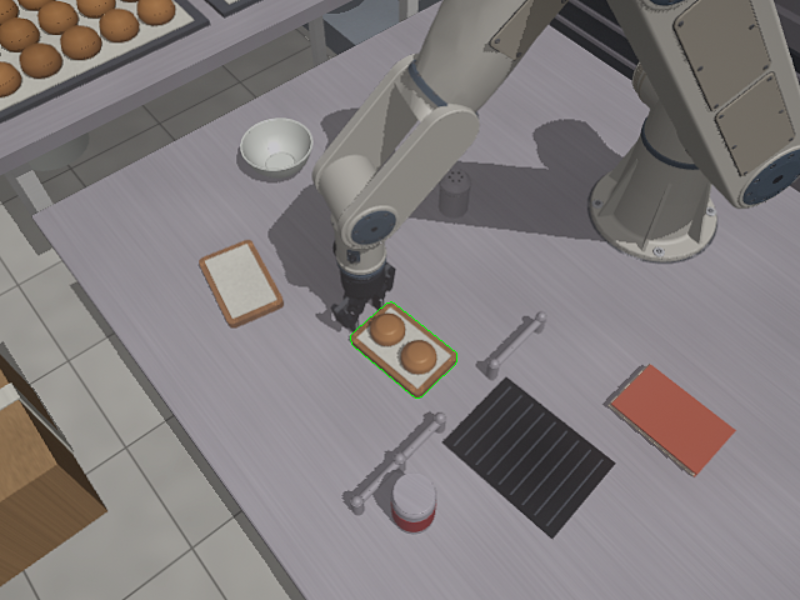

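```bash
python3 -m handwheel '[{"fingers":0.35,"x":-0.0003,"y":0.002,"z":0,"rx":0,"ry":0,"rz":-0.001},{"fingers":0.35,"x":-0.001,"y":0.006,"z":0,"rx":0,"ry":0,"rz":-0.002},{"fingers":0.35,"x":-0.0021,"y":0.012,"z":0,"rx":0,"ry":0,"rz":-0.004},{"fingers":0.35,"x":-0.0034,"y":0.02,"z":0,"rx":0,"ry":0,"rz":-0.006},{"fingers":0.35,"x":-0.0048,"y":0.028,"z":0,"rx":0,"ry":0,"rz":-0.007},{"fingers":0.35,"x":-0.0058,"y":0.034,"z":0,"rx":0,"ry":0,"rz":-0.008},{"fingers":0.35,"x":-0.0065,"y":0.038,"z":0,"rx":0,"ry":0,"rz":-0.008},{"fingers":0.35,"x":-0.0068,"y":0.04,"z":0,"rx":0,"ry":0,"rz":-0.008}]'
python3 - <<'E'
from h import *
s=state(); q=s['orientation']; print(torail(s['ee_pos'][:2]),2*np.arctan2(q[2],q[1])-np.pi/2-YAW)
n="scene"
a,f,ms,ss=boardfit(n,None,(588,-36)); print(np.round(a,3),f,ms,ss,torail(a[:2]),a[2]-YAW)
p,_=camera(n)
# predicted gap corridor: inner faces x=+-59 at z=16
L=[proj(n,np.c_[(np.array([[x,-60],[x,60]])@rot(YAW).T+RAIL),[8,8]]) for x in(-59,59)]
o=cv2.resize(p[200:380,260:500],None,fx=3.3,fy=3.3,interpolation=cv2.INTER_CUBIC)
for l in L:
    g=(l[:,::-1]-[260,200])*3.3; cv2.line(o,*[tuple(int(v) for v in k) for k in g],(0,255,255),1)
cv2.imwrite("pics/m6.png",o[:,:,::-1])
E
```

```text
time_s: 8.9
ee_pos: [597.2, -129.6, 0.3]
orientation: [-0.0, 0.665, 0.747, -0.0]
ft_force: [-0.2, -0.5, -1.0]
finger_gap: 55.5
[  -0.61125278 -200.47700815] -0.0003455196722807058
[ 5.87901e+02 -3.51340e+01  1.14000e-01] 676.0202615477814 2862 3766.2627450980394 [   1.06446957 -105.57429695] -0.0016103796280459853
```

View pics/m6.png

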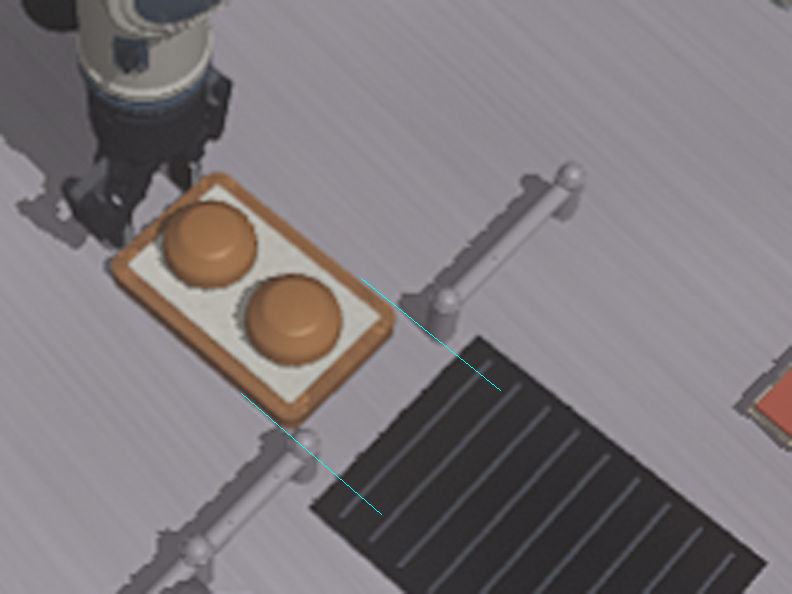

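```bash
python3 -m handwheel '[{"fingers":0.35,"x":-0.0005,"y":0.002,"z":0,"rx":0,"ry":0,"rz":0},{"fingers":0.35,"x":-0.0013,"y":0.006,"z":0,"rx":0,"ry":0,"rz":0},{"fingers":0.35,"x":-0.0023,"y":0.012,"z":0,"rx":0,"ry":0,"rz":0},{"fingers":0.35,"x":-0.0034,"y":0.02,"z":0,"rx":0,"ry":0,"rz":0},{"fingers":0.35,"x":-0.0043,"y":0.028,"z":0,"rx":0,"ry":0,"rz":0},{"fingers":0.35,"x":-0.005,"y":0.034,"z":0,"rx":0,"ry":0,"rz":0},{"fingers":0.35,"x":-0.0054,"y":0.038,"z":0,"rx":0,"ry":0,"rz":0},{"fingers":0.35,"x":-0.0057,"y":0.04,"z":0,"rx":0,"ry":0,"rz":0}]'
cat > chk.py <<'E'
from h import *
import sys
near=(float(sys.argv[1]),float(sys.argv[2])); out=sys.argv[3]
s=state(); q=s['orientation']; print(torail(s['ee_pos'][:2]),2*np.arctan2(q[2],q[1])-np.pi/2-YAW)
n="scene"
a,f,ms,ss=boardfit(n,None,near); print(np.round(a,3),round(f),torail(a[:2]),a[2]-YAW)
p,_=camera(n)
L=[proj(n,np.c_[(np.array([[x,-60],[x,60]])@rot(YAW).T+RAIL),[8,8]]) for x in(-59,59)]
o=cv2.resize(p[220:440,270:510],None,fx=2.7,fy=2.7,interpolation=cv2.INTER_CUBIC)
for l in L:
    g=(l[:,::-1]-[270,220])*2.7; cv2.line(o,*[tuple(int(v) for v in k) for k in g],(0,255,255),1)
cv2.imwrite(out,o[:,:,::-1])
E
python3 chk.py 583 5 pics/m7.png
```

```text
time_s: 9.8
ee_pos: [591.6, -89.7, 0.4]
orientation: [0.0, 0.665, 0.747, 0.0]
ft_force: [0.6, -2.2, 1.4]
finger_gap: 55.7
[  -1.57180895 -160.16277414] -0.0003975192220245921
[5.81609e+02 4.72700e+00 1.39000e-01] 750 [ -0.57221715 -65.25234265] 0.0228279333498191
```

View pics/m7.png

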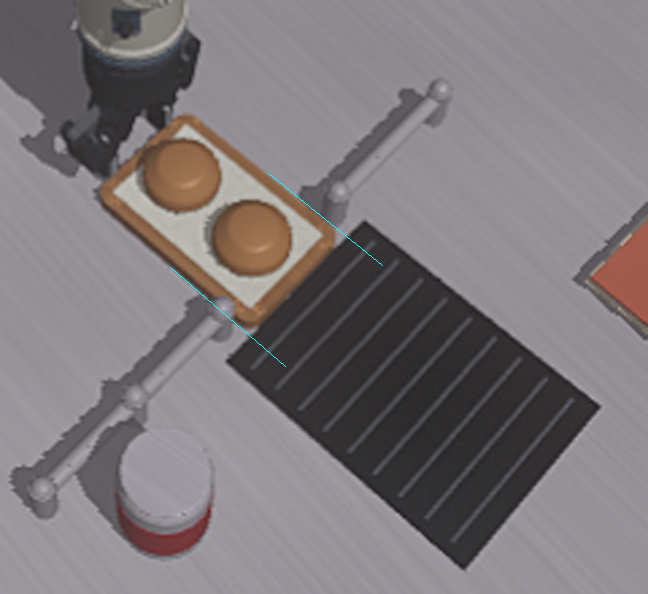

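```bash
python3 -m handwheel '[{"fingers":0.35,"x":-0.0002,"y":0.002,"z":0,"rx":0,"ry":0,"rz":0},{"fingers":0.35,"x":-0.0007,"y":0.006,"z":0,"rx":0,"ry":0,"rz":0},{"fingers":0.35,"x":-0.0014,"y":0.012,"z":0,"rx":0,"ry":0,"rz":0},{"fingers":0.35,"x":-0.0023,"y":0.02,"z":0,"rx":0,"ry":0,"rz":0},{"fingers":0.35,"x":-0.0033,"y":0.028,"z":0,"rx":0,"ry":0,"rz":0},{"fingers":0.35,"x":-0.004,"y":0.034,"z":0,"rx":0,"ry":0,"rz":0},{"fingers":0.35,"x":-0.0044,"y":0.038,"z":0,"rx":0,"ry":0,"rz":0},{"fingers":0.35,"x":-0.0047,"y":0.04,"z":0,"rx":0,"ry":0,"rz":0}]'
python3 chk.py 577 45 pics/m8.png
```

```text
time_s: 10.7
ee_pos: [586.7, -49.6, 0.2]
orientation: [-0.0, 0.665, 0.747, -0.0]
ft_force: [-0.6, -1.8, -1.2]
finger_gap: 55.5
[  -1.77317284 -119.79409128] -0.0004066906745222726
[5.77819e+02 4.47270e+01 1.10000e-01] 760 [  0.29338844 -25.08255889] -0.00644264398210985
```

View pics/m8.png

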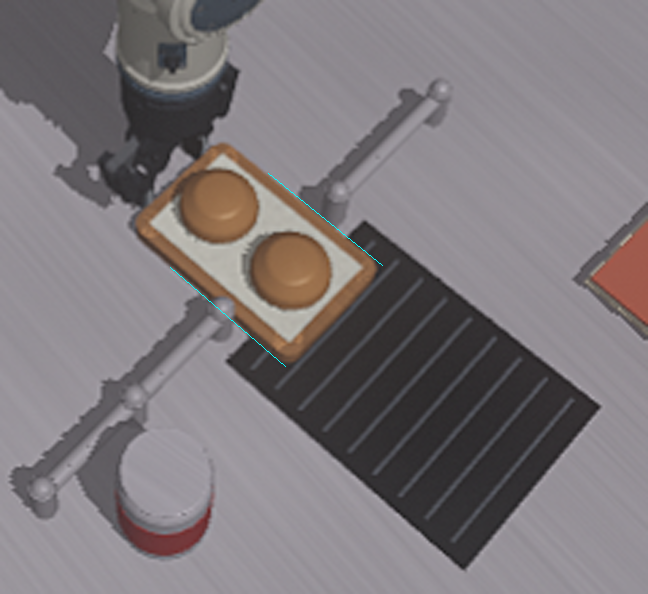

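```bash
python3 -m handwheel '[{"fingers":0.35,"x":-0.0003,"y":0.003,"z":0,"rx":0,"ry":0,"rz":0},{"fingers":0.35,"x":-0.001,"y":0.009,"z":0,"rx":0,"ry":0,"rz":0},{"fingers":0.35,"x":-0.002,"y":0.018,"z":0,"rx":0,"ry":0,"rz":0},{"fingers":0.35,"x":-0.0034,"y":0.03,"z":0,"rx":0,"ry":0,"rz":0},{"fingers":0.35,"x":-0.0048,"y":0.042,"z":0,"rx":0,"ry":0,"rz":0},{"fingers":0.35,"x":-0.0058,"y":0.051,"z":0,"rx":0,"ry":0,"rz":0},{"fingers":0.35,"x":-0.0065,"y":0.057,"z":0,"rx":0,"ry":0,"rz":0},{"fingers":0.35,"x":-0.0069,"y":0.06,"z":0,"rx":0,"ry":0,"rz":0}]'
python3 chk.py 571 105 pics/m9.png
```

```text
time_s: 11.6
ee_pos: [579.9, 10.6, 0.3]
orientation: [-0.0, 0.665, 0.747, -0.0]
ft_force: [0.3, -2.3, 0.1]
finger_gap: 55.9
[ -1.60376198 -59.18789766] -0.00010702071444813888
[5.69746e+02 1.04432e+02 1.05000e-01] 849 [-0.81537185 35.15578097] -0.011093973508495045
```

View pics/m9.png

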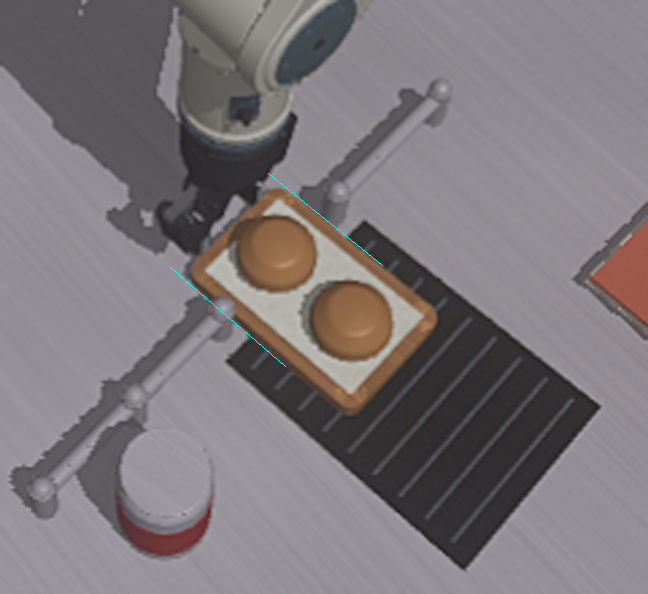

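```bash
python3 -m handwheel '[{"fingers":0.35,"x":-0.0003,"y":0.003,"z":0,"rx":0,"ry":0,"rz":0},{"fingers":0.35,"x":-0.001,"y":0.009,"z":0,"rx":0,"ry":0,"rz":0},{"fingers":0.35,"x":-0.002,"y":0.018,"z":0,"rx":0,"ry":0,"rz":0},{"fingers":0.35,"x":-0.0034,"y":0.03,"z":0,"rx":0,"ry":0,"rz":0},{"fingers":0.35,"x":-0.0048,"y":0.042,"z":0,"rx":0,"ry":0,"rz":0},{"fingers":0.35,"x":-0.0058,"y":0.051,"z":0,"rx":0,"ry":0,"rz":0},{"fingers":0.35,"x":-0.0065,"y":0.057,"z":0,"rx":0,"ry":0,"rz":0},{"fingers":0.35,"x":-0.0069,"y":0.06,"z":0,"rx":0,"ry":0,"rz":0}]'
python3 chk.py 563 164 pics/m10.png
```

```text
time_s: 12.5
ee_pos: [572.9, 70.7, 0.3]
orientation: [-0.0, 0.665, 0.747, -0.0]
ft_force: [-0.3, -1.5, 0.2]
finger_gap: 55.4
[-1.5477183   1.23669104] -9.82794347422905e-05
[5.63052e+02 1.64548e+02 1.21000e-01] 896 [-0.50686769 95.64252091] 0.004852992269388415
```

View pics/m10.png

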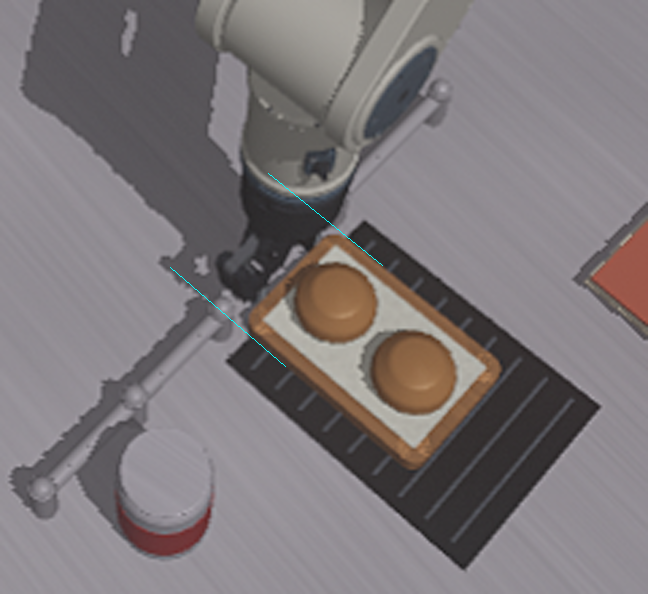

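The board is through the gap at y 95.6 in the rail frame and needs about 39 mm more.

```bash
python3 -m handwheel '[{"fingers":0.35,"x":-0.0002,"y":0.002,"z":0,"rx":0,"ry":0,"rz":0},{"fingers":0.35,"x":-0.0007,"y":0.006,"z":0,"rx":0,"ry":0,"rz":0},{"fingers":0.35,"x":-0.0014,"y":0.012,"z":0,"rx":0,"ry":0,"rz":0},{"fingers":0.35,"x":-0.0023,"y":0.02,"z":0,"rx":0,"ry":0,"rz":0},{"fingers":0.35,"x":-0.0033,"y":0.028,"z":0,"rx":0,"ry":0,"rz":0},{"fingers":0.35,"x":-0.004,"y":0.034,"z":0,"rx":0,"ry":0,"rz":0},{"fingers":0.35,"x":-0.0044,"y":0.038,"z":0,"rx":0,"ry":0,"rz":0},{"fingers":0.35,"x":-0.0045,"y":0.039,"z":0,"rx":0,"ry":0,"rz":0}]'
python3 chk.py 559 203 pics/m11.png
```

```text
time_s: 13.4
ee_pos: [568.5, 109.4, 0.3]
orientation: [-0.0, 0.665, 0.747, -0.0]
ft_force: [-0.6, -3.0, -0.0]
finger_gap: 55.5
[-1.50664622 40.22054987] -0.0003302895041687043
[5.59197e+02 2.03775e+02 1.10000e-01] 927 [  0.20391509 135.05196829] -0.005951509084093531
```

View pics/m11.png

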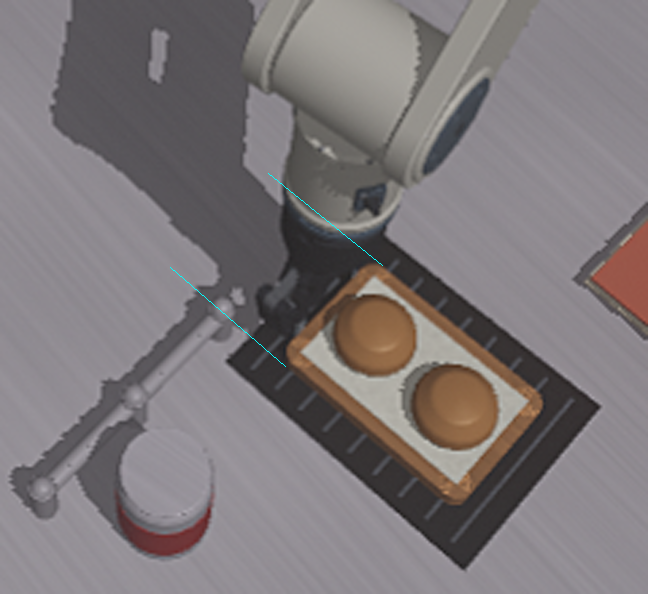

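The board is centred on the mat. I'll back straight off, then lift clear.

```bash
python3 -m handwheel '[{"fingers":0.35,"x":0.0003,"y":-0.003,"z":0,"rx":0,"ry":0,"rz":0},{"fingers":0.35,"x":0.0009,"y":-0.008,"z":0,"rx":0,"ry":0,"rz":0},{"fingers":0.35,"x":0.0018,"y":-0.016,"z":0,"rx":0,"ry":0,"rz":0},{"fingers":0.35,"x":0.0029,"y":-0.025,"z":0,"rx":0,"ry":0,"rz":0},{"fingers":0.35,"x":0.0035,"y":-0.03,"z":0.005,"rx":0,"ry":0,"rz":0},{"fingers":0.35,"x":0.004,"y":-0.035,"z":0.02,"rx":0,"ry":0,"rz":0},{"fingers":0.35,"x":0.0045,"y":-0.039,"z":0.045,"rx":0,"ry":0,"rz":0},{"fingers":0.35,"x":0.0045,"y":-0.039,"z":0.07,"rx":0,"ry":0,"rz":0}]'
python3 -m handwheel '[{"fingers":0.35,"x":0,"y":-0.005,"z":0.02,"rx":0,"ry":0,"rz":0},{"fingers":0.35,"x":0,"y":-0.015,"z":0.05,"rx":0,"ry":0,"rz":0},{"fingers":0.35,"x":0,"y":-0.04,"z":0.08,"rx":0,"ry":0,"rz":0},{"fingers":0.35,"x":0,"y":-0.07,"z":0.11,"rx":0,"ry":0,"rz":0},{"fingers":0.35,"x":0,"y":-0.1,"z":0.14,"rx":0,"ry":0,"rz":0},{"fingers":0.35,"x":0,"y":-0.12,"z":0.16,"rx":0,"ry":0,"rz":0},{"fingers":0.35,"x":0,"y":-0.13,"z":0.17,"rx":0,"ry":0,"rz":0},{"fingers":0.35,"x":0,"y":-0.13,"z":0.17,"rx":0,"ry":0,"rz":0}]'
python3 chk.py 559 203 pics/m12.png
python3 - <<'E'
from h import *
a,f,ms,ss=boardfit("top","pics/m12t.png",(559,203)); print("top",np.round(a,3),round(f),ms,ss,torail(a[:2]),a[2]-YAW)
p,_=camera("scene"); cv2.imwrite("pics/end.png",p[:,:,::-1])
for n in("scene","top"):
  camera(n)
  for o,z in(("bun_a",20),("tin",50),("sleeves",22),("bowl",65),("dredger",45)):
    for r in regions_of(o,n):
        if r["score"]>.4:
            c,_,_=rect(n,r["pixels"],z); print(n,o,round(r["score"],2),np.round(c), np.round((c-a[:2])@rot(a[2])) if o=="bun_a" else "")
print(state()['ft_force'],state()['time_s'])
E
```

```text
time_s: 14.3
ee_pos: [573.1, 69.0, 71.9]
orientation: [0.0, 0.666, 0.746, -0.0]
ft_force: [0.4, -0.6, 0.9]
finger_gap: 55.2
time_s: 15.1
ee_pos: [573.7, -61.3, 242.3]
orientation: [0.001, 0.666, 0.746, 0.001]
ft_force: [-0.1, 0.4, -0.2]
finger_gap: 55.6
[ -16.07001995 -129.92741509] -0.002676061418619549
[5.59293e+02 2.03720e+02 1.10000e-01] 917 [  0.29308148 134.9856248 ] -0.0062399763895434335
top [5.56967e+02 2.05993e+02 1.11000e-01] 188 2012 2280.3568627450977 [ -1.75409778 137.51291525] -0.005489942055080715
scene bun_a 0.67 [559. 162.] [ -2. -44.]
scene bun_a 0.62 [555. 242.] [ 2. 36.]
scene bun_a 0.59 [ 537. -310.] [ -77. -510.]
scene tin 0.96 [769. 159.] 
scene sleeves 0.94 [341. 317.] 
scene bowl 0.64 [ 513. -582.] 
scene dredger 0.63 [ 291. -260.] 
top bun_a 0.89 [555. 246.] [ 3. 40.]
top bun_a 0.78 [561. 166.] [ -0. -40.]
top bun_a 0.76 [ 528. -315.] [ -86. -514.]
top tin 0.61 [770. 162.] 
top sleeves 0.78 [332. 313.] 
top sleeves 0.49 [778. 168.] 
top bowl 0.88 [ 503. -590.] 
top dredger 0.65 [ 298. -272.] 
[ 0.27873701 -0.20496963  0.24206924] 15.9
```

View pics/end.png

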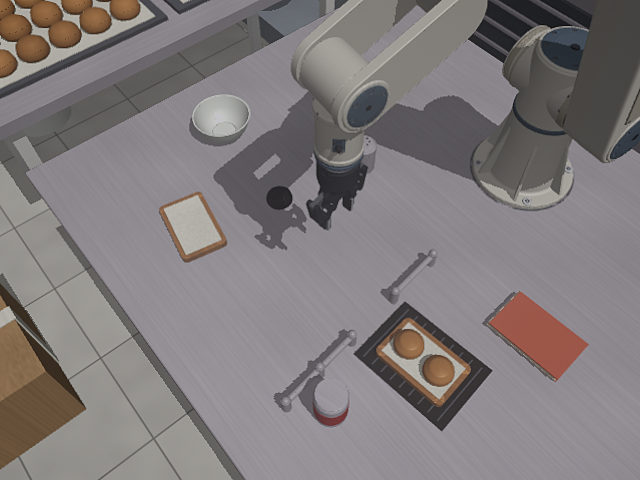

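View pics/m12t.png

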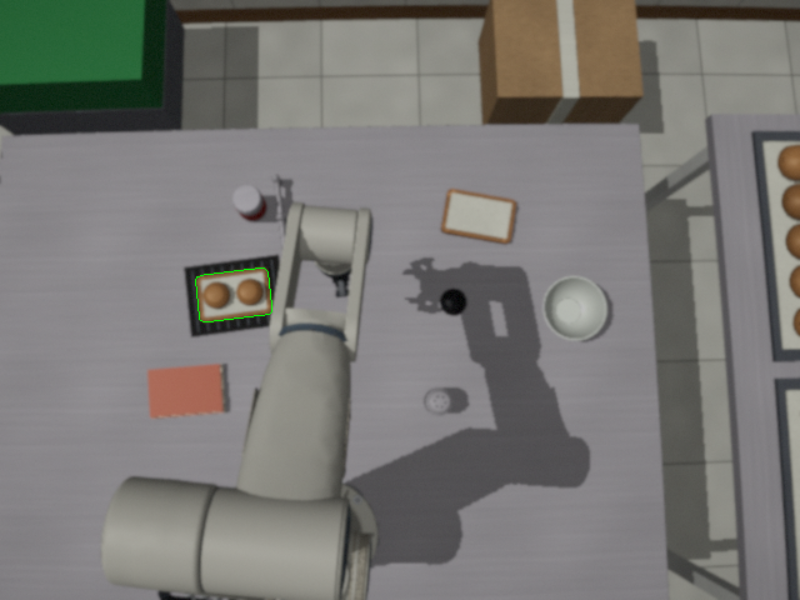

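The end pictures show the board in the middle of the mat (scene about row 362, col 424) with both buns on it. The other objects have not moved, and the arm is clear. I'm handing the job in.

```bash
python3 -c "
from workcell import *
print(finish_job())"
```

```text
the job is handed in; nothing more can be done
None
```

I pushed the board through the gap onto the mat using the partly open gripper as a two-finger pusher at its back edge, then backed off, lifted clear and handed in at about 16 s. No verdict was reported.

- **Board position:** measured from the mat centre, along the rail's axes.

| Camera | x (mm) | y (mm) | Yaw (rad) |
|---|---|---|---|
| scene | +0.3 | 0.0 | -0.006 |
| top | -1.8 | +2.5 | -0.005 |

- **Buns:** both stand about 40 mm either side of the board's centre.
- **Other objects:** bowl, tin, sleeves and dredger were within measurement noise of where they started; the scene camera's dredger reading was the loosest (about 14 mm from its start reading, partly hidden by the arm) while the top camera's was within 3 mm. The black bun and the empty board were not moved.
- **Forces:** the readings at the end of each move were about 3 N or less while pushing, and near zero once the arm was clear.
- **What failed or disagreed:** my first two move commands were refused because rows lacked some keys, and nothing moved. One mid-push top-camera fit was spoilt because the arm hid the board, so I ignored it.

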